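# Aim the inspection lamp and turn the lapping disc past it

## Robot

A 6-joint arm with a two-finger parallel gripper is mounted at the origin on the work surface. World frame = base frame: x ahead of the robot, y to its left, z up, the work surface at z = 0. Lengths are in mm, angles in rad, forces in N, time in s.
With the tool pointing down it reaches from about 275 to 750 mm from the base axis. Payload 10.2 kg.
Tool frame: the origin (TCP) lies between the finger pads; the fingertips stand 25 mm ahead of it and the grasp point (between the pads) lies 6 mm ahead of it; z points along the fingers, y is the line along which they close (so a half turn about z gives the same grasp; the last joint's range is limited). The gripper opens to 85 mm and grips with 20 to 120 N. Pads are 22 mm wide; open, the fingers measure 114 mm over their backs; the gripper's body (76 mm by 85 mm) begins 54 mm behind the grasp point. The pads swing forward as they close: fully open they stand 13 mm farther back than shut.
Start: joints at [-1.572, 0.313, 1.498, -0, 1.331, -0.223], TCP at [115.479, -512.148, 256.294] pointing down, gripper open.
Joint ranges: [-2.94, 2.94], [-0.97, 2.17], [0.19, 2.56], [-1.23, 4.37], [0.02, 3.11], [-2.88, 2.88]. Speed limits (rad/s): [2.39, 2.39, 3.01, 3.14, 3.14, 3.14].

## Interface

Orientations are given as a unit quaternion [w, x, y, z].
In Python, from rig import ctrl, eyes, finish_job gives the robot as it stands.
- The arm moves only by the tool step_arm, never from a script. Its argument "increments" is a list of rows, each an object of numbers: "dx", "dy", "dz": the shift along the tool's x, y, z in units of 25 mm (1.0 is 25 mm); "wx", "wy", "wz": the turn, a rotation vector about the tool's x, y, z in units of 6 degrees (1.0 is 6 degrees). A call has 1 to 5 rows; each row shifts and turns the commanded pose from where the row before left it, along the tool's axes as they then stand; what a row does not reach is not made up. A row lasts 1/10 s, in which the tool goes at most 50 mm and 8.59 degrees, less where a joint would pass 70% of its speed; a pose out of reach is approached as far as the arm can. A call is refused whole if a number of a shift passes 1 or a number of a turn 1, either way. A call with a gripper value outside its range is refused whole. "fingers" is the finger opening in mm, from 0 to 85.4, set as the call begins (left out, the last holds). The fingers move at their own pace and stop on an object; "squeeze" is the grip in N (left out, the last holds). Time passes only in rows, so rows that do not move let the fingers close. It gives the time, the measured TCP pose, the force, the opening and the grip force at its end, in the units of the state.
- ctrl.sense(): the state, without advancing time (a new reading comes with each control period).
- eyes.capture(name): name is "scene" or "side" or "wrist"; returns a dict with "frame" (384x512x3 uint8, blue, green, red), "fx", "fy", "cx", "cy" (pixels), "k1" (the pictures are not rectified: a ray, as slopes to the right and down, at radius r is drawn at 1 + k1 r^2 times it, then the intrinsics apply), "R" (3x3) and "t" (3): a world point X has camera coordinates R X + t; the wrist camera has in their place "tool_from_camera" (4x4, takes a point from camera to tool coordinates, whose origin is the TCP and whose axes are the flange's). Camera axes: x right, y down, z forward; pixel columns grow to the right and rows downward; lengths in mm; the calibration is good to about 2 mm. A picture is of the moment at which its call begins: read the wrist's pose just before it. There is no depth.
- finish_job(): hands the job in; it is judged then, once.
Trained networks look in the newest picture that a camera, given by its name, has taken for a name from the list of things; names that differ only in an ending like _2 or _b are one class to them, and where a whole thing is asked for, a point or a joint stands for the part that bears it (a point fixed in the world has none). Each returns a list of dicts, best first, with "p" (0 to 1); they miss things now and then, are a little off and sometimes report something else, mostly with a low value. They report only what shows in the picture. A call takes as long as a camera call. They do not tell look-alikes from the thing itself.
- eyes.cut_out(camera, label): "mask" (384x512 bool, what is visible of it).
- eyes.landmark_of(camera, label): "point" ([x, y, z] in mm, in the coordinates of the camera as it stood for that picture, good to about 4 mm: a listed point, or the origin of a listed thing).
The state is a dict: "time_s": time; "joints": joint angles; "dq": joint speeds; "tau": joint torques, N m; "eef_pos": TCP position; "ee_rot": TCP orientation; "force": force on the tool from outside, world axes, zero at the start; "wrist_torque": the same for the moment, N m; "grip_width": opening from 0.0 (shut) to 1.0 (fully open); "grip_force": force on a finger pad.
Only numpy, scipy, OpenCV 4.12 (cv2) and the standard library are available. Lean on these libraries where they do the work, as an engineer would, in place of code of your own. Each camera call takes 0.05 s, during which the arm holds its last target. There are 200 camera calls.

## Task

Aim the inspection lamp squarely at the yellow index block of the hand turntable by swivelling and tilting its head, and let go of it. Then turn the lapping disc exactly one full turn clockwise (seen from above), so that its red crank knob ends back beside the yellow block, with the lamp still on the block. Do not shift or tip anything else on the bench.

Things in the scene. Friction and masses are not known exactly. Their poses are not given: they have to be found in the camera images.
- lamp: Foot of the inspection lamp: round, grey, 120 mm across, fixed to the bench; origin at its underside's centre. It carries a dark U-shaped yoke whose two arms stand beside the head, within 15 mm of the tilt axis along the head, and reach 68 mm out from the head's middle plane.
- lamp_aim (a point): Centre of the lamp's white box-shaped head (180 mm long, 95 wide, 50 thick; too wide to grip), where the vertical swivel axis and the level tilt axis cross, 180 mm above the bench; it stays put. Its x axis is the beam, out of the nose (bright lens, yellow frame; the tail has black fins); y is the head's left, z its top (blue square on the nose half). The beam must pass close to index.
- lamp_nose (a point): Centre of the lamp's front (lens) face, 90 mm from lamp_aim along the beam.
- lamp_swivel (a joint): Swivel of the yoke and head about the vertical through lamp_aim, rad, growing anticlockwise seen from above; from -2.7 to 2.7, starting within 0.4 of 0. Stiff with friction (0.35 N m, some 5 N at the head's end): it stays where it is left. At 0 the nose points away from the robot (world +x) within 0.3 rad.
- lamp_tilt (a joint): Tilt of the head, rad: 0 level, growing as the nose goes down, from -0.7 to 0.9. It starts nose up (-0.5 to -0.1). Balanced, stiff with friction (0.3 N m, some 4 N at the head's end): it stays where it is left.
- index (a point): Centre of the top of the yellow index block, 30 x 30 mm, top 50 mm above the bench, at the rim of the turntable's fixed grey stand, 120 mm from the disc's axis, on the side of the stand away from the robot (world +x, within 0.9 rad). It is what the lamp is to be aimed at.
- hub (a point): On the disc's axis, at the height of the top of the hub (59 mm above the bench). The disc is 190 mm across, its top 48 mm above the bench; a flat steel crank arm on it (top 56 mm) carries the red knob.
- disc (a joint): Turn of the lapping disc, rad, growing clockwise seen from above; 0 at the start, when the knob stands beside the index block; one full turn is 6.283. No stops, light friction (0.08 N m).
- crank_top (a point): Centre of the top of the red crank knob: upright, round, 26 mm across, 50 mm tall, top 107 mm above the bench, 65 mm from the disc's axis. It spins freely on its own axis, so it can be held while it is led round with a hand that does not turn.
- tall_can: Bystander, loose: tall blue bottle, 66 mm across, 210 mm tall, origin at its foot's centre. It stands in front of or behind the lamp, 160 to 200 mm from the lamp's axis; leave it alone.
- jar: Bystander, loose: amber jar with black lid, 70 mm across, 85 mm tall, origin at its foot's centre, on the lamp's other side; leave it alone.
- brush: Bystander, loose: brush 160 mm long, lying between lamp and turntable; leave it alone.
- parts_tray: Bystander, loose: wooden tray of steel watch parts, 110 x 130 mm, 22 mm tall, origin at its underside's centre, beyond the brush; leave it alone.
- wheel_stack: Bystander, loose: stack of white polishing wheels, 120 mm across, 108 mm tall, origin at its foot's centre, at one side; leave it alone.
- case: Bystander, loose: dark wooden case 200 x 80 x 35 mm, origin at its underside's centre, at the other side; leave it alone.
- screwdriver: Bystander, loose: screwdriver 150 mm long lying across, in front of the robot; leave it alone.
Not all that is in view belongs to the job. What is shaped like the part that bears index but purple is not meant. Leave any purple look-alike of the lamp alone.

How it is judged (in metres and radians):
On the way, in this order (a step that is already met when the one before it is completed fails the run):
1. the lamp is aimed at the yellow block and let go, the disc not yet turned (y of index in the frame of lamp_aim between -0.025 and 0.025 m and z of index in the frame of lamp_aim between -0.025 and 0.025 m and x of index in the frame of lamp_aim above 0.05 m and value of joint disc between -0.3 and 0.3 rad and contact force between lamp and anything else below 0.2 N), for 0.3 s.
2. the disc has been turned clockwise through a full turn (value of joint disc above 6.08 rad), for 0.1 s.
At the end, for the whole second after the job is handed in: The lamp's beam axis passes within 25 mm (across, and up or down) of the top centre of the yellow index block, nose towards it; the disc stands one full clockwise turn from its start within 0.2 rad, at rest; everything released (y of index in the frame of lamp_aim between -0.025 and 0.025 m and z of index in the frame of lamp_aim between -0.025 and 0.025 m and x of index in the frame of lamp_aim above 0.05 m and value of joint disc between 6.08 and 6.48 rad and velocity of joint disc between -0.05 and 0.05 rad/s and velocity of joint lamp_swivel between -0.05 and 0.05 rad/s and velocity of joint lamp_tilt between -0.05 and 0.05 rad/s); the robot touches nothing.
It fails at once if a bystander is shifted by more than 25 mm or tipped over (distance of any of tall_can, jar, brush, parts_tray, wheel_stack, case, screwdriver from where it was at the start of the episode above 0.025 m or angle between any of tall_can, jar, parts_tray, wheel_stack, case's own z axis and vertical above 0.35 rad).
It also fails if it takes over 72 s, if anything falls off the work surface, if the arm or the gripper's body presses on something with over 40 N, if the wrist force passes 120 N, or if a joint passes its speed limit or range.

## Working session

There is one attempt and no reset: what is moved stays moved. The work goes in short steps, Python scripts to look and compute and a tool call to move; the robot and the scene stay as the last step left them, time stands still between calls to the robot, and variables do not carry over. Pictures are saved under pics/ and viewed, at most 10 in all, crops included, and the job is handed in when it is done.

Besides the shell and the picture viewer there is one more tool, called after "Call:" as name([rows], argument=value, ...), one row to a line, values as JSON. step_arm: Moves the arm, as the interface text tells. Its arguments: {"type":"object","properties":{"increments":{"type":"array"},"fingers":{"type":"number"},"squeeze":{"type":"number"}},"required":["increments"]}

```bash
mkdir -p pics; ls; cat > h.py <<'E'
import numpy as np, cv2
from scipy.spatial.transform import Rotation as Ro
from rig import ctrl, eyes, finish_job
def cap(n):
    s=ctrl.sense(); c=eyes.capture(n)
    if n=="wrist":
        T=np.eye(4); q=s["ee_rot"]; T[:3,:3]=Ro.from_quat([q[1],q[2],q[3],q[0]]).as_matrix(); T[:3,3]=s["eef_pos"]
        W=T@np.array(c["tool_from_camera"])
    else:
        R=np.array(c["R"]); W=np.eye(4); W[:3,:3]=R.T; W[:3,3]=-R.T@np.array(c["t"])
    c["W"]=W; return c
def lm(n,c,l,k=2):
    return [(round(d["p"],2),np.round((c["W"]@np.append(d["point"],1))[:3],1).tolist()) for d in eyes.landmark_of(n,l)[:k]]
def ray(c,u,v,z):
    p=cv2.undistortPoints(np.array([[[u,v]]],float),np.array([[c["fx"],0,c["cx"]],[0,c["fy"],c["cy"]],[0,0,1.]]),np.array([c["k1"],0,0,0.]))[0,0]
    d=c["W"][:3,:3]@[p[0],p[1],1]; o=c["W"][:3,3]; return o+d*(z-o[2])/d[2]
def proj(c,X):
    p=(np.linalg.inv(c["W"])@np.append(X,1))[:3]; p=p[:2]/p[2]; p=p*(1+c["k1"]*(p@p)); return [c["fx"]*p[0]+c["cx"],c["fy"]*p[1]+c["cy"]]
E
python3 - <<'E'
from h import *
for n in ["scene","side"]:
    c=cap(n); cv2.imwrite(f"pics/{n}0.png",c["frame"]); print(n,c["W"][:3,3].round())
    for l in ["lamp","lamp_aim","lamp_nose","index","hub","crank_top","tall_can","jar","brush","parts_tray","wheel_stack","case","screwdriver"]: print(l,lm(n,c,l))
print(ctrl.sense())
E
```

```text
pics
scene [ 881. -778. 1259.]
lamp [(0.95, [544.8, 178.1, 0.2]), (0.61, [260.8, 381.4, 4.2])]
lamp_aim [(0.85, [256.5, 383.1, 183.8]), (0.72, [545.2, 176.2, 178.9])]
lamp_nose [(0.84, [347.7, 366.5, 176.7]), (0.71, [626.7, 194.8, 213.1])]
index [(0.88, [643.6, -287.4, 52.1]), (0.87, [273.1, -387.8, 51.7])]
hub [(0.91, [188.7, -297.3, 58.9]), (0.79, [550.8, -210.2, 60.3])]
crank_top [(0.73, [551.5, -208.1, 57.5]), (0.54, [235.3, -347.1, 111.1])]
tall_can [(0.66, [551.4, -207.5, 58.1]), (0.55, [718.9, 161.6, 0.8])]
jar [(0.79, [364.4, 172.4, 2.4])]
brush [(0.75, [559.3, 1.9, 3.0]), (0.47, [367.4, 171.7, -0.1])]
parts_tray [(0.85, [747.7, 3.0, -0.9]), (0.35, [600.8, -248.8, 107.6])]
wheel_stack [(0.8, [501.3, -447.1, -2.3])]
case [(0.91, [553.9, 457.3, 2.8])]
screwdriver [(0.76, [379.2, 10.1, -1.5])]
side [ 18. 643. 876.]
lamp [(0.77, [259.7, 380.2, 2.0]), (0.69, [552.0, 172.7, -0.7])]
lamp_aim [(0.88, [266.5, 381.3, 181.2]), (0.62, [550.4, 179.2, 176.8])]
lamp_nose [(0.71, [352.6, 375.9, 180.6]), (0.7, [631.1, 196.5, 214.2])]
index [(0.82, [647.2, -286.3, 47.1]), (0.76, [272.5, -385.5
[... 464 characters left out ...]
joints': array([-1.57241168e+00,  3.12907077e-01,  1.49767091e+00, -3.03768948e-06,
        1.33097606e+00, -2.23370849e-01]), 'dq': array([ 1.24592645e-04,  1.13213893e-04, -1.57563586e-04,  6.63313735e-04,
        3.72905875e-04,  2.75071433e-05]), 'tau': array([ 9.20065031e-04, -4.12164903e+01, -2.59899938e+01, -9.33866113e-05,
        5.18126199e-04, -6.94191328e-06]), 'eef_pos': array([ 115.47214039, -512.16619092,  256.30151737]), 'ee_rot': array([ 1.90191666e-05,  9.93859317e-01,  1.10651058e-01, -3.63336415e-06]), 'force': array([-0.7375747 ,  0.46393042, -0.56989085]), 'wrist_torque': array([-0.02732874, -0.02203313, -0.03243781]), 'grip_force': 0.0, 'grip_width': 1.006083792106906}
```

View pics/scene0.png

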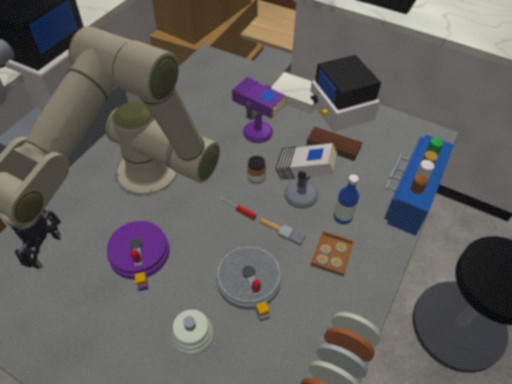

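View pics/side0.png

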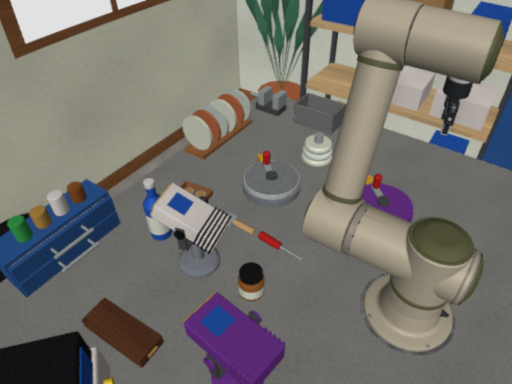

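The scene picture shows the real lamp: white head at px (310,158), foot at (301,192). The grey turntable is at (248,277) with the index block at (262,311). The side picture agrees: head (195,215), disc (272,182). The purple lamp and the purple turntable near the robot are decoys. Next I'll fit the head's box to its masks.

```bash
cat >> h.py <<'E'
from scipy.optimize import minimize
AIM=np.array([548.,176.5,180.]); IDX=np.array([645.5,-287.,50.])
def headR(y,t): return Ro.from_euler("ZY",[y,t]).as_matrix()
def hull(c,y,t,aim):
    P=np.array([[a,b,d] for a in(-90,90) for b in(-47.5,47.5) for d in(-25,25)])@headR(y,t).T+aim
    m=np.zeros((384,512),np.uint8); q=np.array([proj(c,p) for p in P])
    cv2.fillConvexPoly(m,cv2.convexHull(np.round(q*16).astype(np.int32)),1,shift=4); return m>0
def fit(names,y0,t0,label="lamp_nose",free=True):
    D=[]
    for n in names:
        c=cap(n); h=hull(c,y0,t0,AIM); best=max(eyes.cut_out(n,label),key=lambda d:(d["mask"]&h).sum(),default=None)
        if best is None or (best["mask"]&h).sum()<50: print(n,"no mask"); continue
        D.append((c,best["mask"])); print(n,"p",best["p"],"area",best["mask"].sum(),"model",h.sum(),"nose",lm(n,c,"lamp_nose"),"aim",lm(n,c,"lamp_aim"))
    def cost(v):
        a=AIM+np.append(v[2:4]*100,0) if free else AIM
        return sum(1-(h&m).sum()/(h|m).sum() for c,m in D for h in [hull(c,v[0],v[1],a)])+(0.5*(v[2]**2+v[3]**2)*100 if free else 0)
    x0=[y0,t0]+([0,0] if free else [])
    S=np.array([x0]+[np.array(x0)+0.15*np.eye(len(x0))[i]*(1 if i<2 else .3) for i in range(len(x0))])
    r=minimize(cost,x0,method="Nelder-Mead",options=dict(initial_simplex=S,xatol=1e-3,fatol=1e-4))
    r=minimize(cost,r.x,method="Nelder-Mead",options=dict(initial_simplex=r.x+(S-S[0])*.3,xatol=1e-3,fatol=1e-4))
    print("yaw,tilt,(dx,dy/100)",r.x.round(3),"cost",round(r.fun,3))
    a=AIM+(np.append(r.x[2:4]*100,0) if free else 0)
    print("index in lamp_aim",((IDX-a)@headR(*r.x[:2])).round(1), "goal yaw,tilt",np.arctan2(*(IDX-a)[[1,0]]).round(3),np.arctan2(a[2]-50,np.hypot(*(IDX-a)[:2])).round(3))
    return r.x,D
E
python3 - <<'E'
from h import *
x,D=fit(["scene","side"],.22,-.39)
E
```

```text
scene p 0.66 area 1667 model 1872 nose [(0.77, [347.5, 366.3, 179.5]), (0.72, [627.6, 194.1, 212.1])] aim [(0.96, [545.7, 179.8, 181.4]), (0.75, [261.7, 384.7, 180.8])]
side p 0.76 area 2895 model 3120 nose [(0.88, [350.7, 374.4, 181.2]), (0.66, [630.2, 196.4, 215.7])] aim [(0.91, [263.0, 380.1, 183.7]), (0.76, [547.5, 180.8, 179.0])]
yaw,tilt,(dx,dy/100) [ 0.208 -0.457  0.01   0.006] cost 0.189
index in lamp_aim [ -58.8 -474.  -116. ] goal yaw,tilt -1.366 0.268
```

Call:
step_arm([
  {"wz":0.7,"dz":-0.5},
  {"wz":0.7,"dz":-0.5},
  {"wz":0.72,"dz":-0.5},
], fingers=0)

```text
invalid input at $.increments[0]: expected keys dx, dy, dz, wx, wy, wz
```

Call:
step_arm([
  {"dx":0,"dy":0,"dz":-0.5,"wx":0,"wy":0,"wz":0.7},
  {"dx":0,"dy":0,"dz":-0.5,"wx":0,"wy":0,"wz":0.7},
  {"dx":0,"dy":0,"dz":-0.5,"wx":0,"wy":0,"wz":0.72},
], fingers=0)

```text
time_s: 2.1
eef_pos: [115.5, -512.1, 294.3]
ee_rot: [-0.0, 1.0, -0.002, -0.0]
force: [0.1, -0.7, 0.1]
grip_width: 0.517
grip_force: 0.0
```

Call:
step_arm([
  {"dx":0.55,"dy":-0.85,"dz":0,"wx":0,"wy":0,"wz":0},
  {"dx":0.55,"dy":-0.85,"dz":0,"wx":0,"wy":0,"wz":0},
  {"dx":0.55,"dy":-0.85,"dz":0,"wx":0,"wy":0,"wz":0},
  {"dx":0.55,"dy":-0.85,"dz":0,"wx":0,"wy":0,"wz":0},
  {"dx":0.55,"dy":-0.85,"dz":0,"wx":0,"wy":0,"wz":0},
])

```text
time_s: 2.6
eef_pos: [184.7, -405.0, 293.8]
ee_rot: [0.0, 1.0, -0.0, 0.0]
force: [0.4, -0.3, -0.4]
grip_width: -0.003
grip_force: 0.0
```

Call:
step_arm([
  {"dx":0.55,"dy":-0.85,"dz":0,"wx":0,"wy":0,"wz":0},
  {"dx":0.55,"dy":-0.85,"dz":0,"wx":0,"wy":0,"wz":0},
  {"dx":0.55,"dy":-0.85,"dz":0,"wx":0,"wy":0,"wz":0},
  {"dx":0.55,"dy":-0.85,"dz":0,"wx":0,"wy":0,"wz":0},
  {"dx":0.55,"dy":-0.85,"dz":0,"wx":0,"wy":0,"wz":0},
])

```text
time_s: 3.1
eef_pos: [253.4, -298.8, 293.9]
ee_rot: [0.0, 1.0, -0.0, 0.0]
force: [-0.4, 0.4, -0.9]
grip_width: -0.001
grip_force: 0.0
```

Call:
step_arm([
  {"dx":0.55,"dy":-0.85,"dz":0,"wx":0,"wy":0,"wz":0},
  {"dx":0.55,"dy":-0.85,"dz":0,"wx":0,"wy":0,"wz":0},
  {"dx":0.55,"dy":-0.85,"dz":0,"wx":0,"wy":0,"wz":0},
  {"dx":0.55,"dy":-0.85,"dz":0,"wx":0,"wy":0,"wz":0},
  {"dx":0.55,"dy":-0.85,"dz":0,"wx":0,"wy":0,"wz":0},
])

```text
time_s: 3.6
eef_pos: [322.2, -192.5, 293.9]
ee_rot: [0.0, 1.0, -0.0, 0.0]
force: [-0.3, -0.5, -0.2]
grip_width: -0.003
grip_force: 0.0
```

Call:
step_arm([
  {"dx":0.55,"dy":-0.85,"dz":0,"wx":0,"wy":0,"wz":0},
  {"dx":0.55,"dy":-0.85,"dz":0,"wx":0,"wy":0,"wz":0},
  {"dx":0.55,"dy":-0.85,"dz":0,"wx":0,"wy":0,"wz":0},
  {"dx":0.55,"dy":-0.85,"dz":0,"wx":0,"wy":0,"wz":0},
  {"dx":0.55,"dy":-0.85,"dz":0,"wx":0,"wy":0,"wz":0},
])

```text
time_s: 4.1
eef_pos: [391.0, -86.2, 293.9]
ee_rot: [0.0, 1.0, -0.0, 0.0]
force: [0.5, -0.8, 0.1]
grip_width: -0.0
grip_force: 0.0
```

Call:
step_arm([
  {"dx":0.55,"dy":-0.8,"dz":0,"wx":0,"wy":0,"wz":0},
  {"dx":0.55,"dy":-0.8,"dz":0,"wx":0,"wy":0,"wz":0},
  {"dx":0.55,"dy":-0.8,"dz":0,"wx":0,"wy":0,"wz":0},
  {"dx":0.55,"dy":-0.8,"dz":0,"wx":0,"wy":0,"wz":0},
  {"dx":0.55,"dy":-0.8,"dz":0,"wx":0,"wy":0,"wz":0},
])

```text
time_s: 4.6
eef_pos: [459.8, 13.7, 293.9]
ee_rot: [0.0, 1.0, -0.0, 0.0]
force: [0.4, -0.5, 0.2]
grip_width: 0.003
grip_force: 0.0
```

Call:
step_arm([
  {"dx":0.55,"dy":-0.8,"dz":0,"wx":0,"wy":0,"wz":0},
  {"dx":0.55,"dy":-0.8,"dz":0,"wx":0,"wy":0,"wz":0},
  {"dx":0.55,"dy":-0.8,"dz":0,"wx":0,"wy":0,"wz":0},
  {"dx":0,"dy":0,"dz":1,"wx":0,"wy":0,"wz":0},
  {"dx":0,"dy":0,"dz":1,"wx":0,"wy":0,"wz":0},
])

```text
time_s: 5.1
eef_pos: [500.9, 73.4, 243.3]
ee_rot: [0.0, 1.0, 0.0, 0.001]
force: [0.5, 0.3, -0.6]
grip_width: -0.001
grip_force: 0.0
```

Call:
step_arm([
  {"dx":0,"dy":0,"dz":1,"wx":0,"wy":0,"wz":0},
  {"dx":0,"dy":0,"dz":1,"wx":0,"wy":0,"wz":0},
  {"dx":0,"dy":0,"dz":0.9,"wx":0,"wy":0,"wz":0},
  {"dx":0,"dy":0,"dz":0,"wx":0,"wy":0,"wz":0},
])

```text
time_s: 5.5
eef_pos: [499.4, 72.9, 169.0]
ee_rot: [-0.0, 1.0, -0.0, -0.003]
force: [-0.1, 0.2, -0.1]
grip_width: 0.0
grip_force: 0.0
```

```bash
python3 - <<'E'
import numpy as np
from math import *
# TCP centre path: finger touching right face of tail at r along tail, half-depth g; finger 22(x) x 29(y)
ax,ay=548,177
for r in (62,):
  for y in np.arange(.2,-1.45,-.15):
    b=np.array([cos(y),sin(y)]); l=np.array([-b[1],b[0]])
    sup=11*abs(l[0])+14.5*abs(l[1])
    print(round(y,2),(np.array([ax,ay])-r*b-(47.5+sup)*l).round(1))
E
```

```text
0.2 [499.9 102.1]
0.05 [489.2 111.4]
-0.1 [480.  120.5]
-0.25 [472.  130.1]
-0.4 [465.5 141.1]
-0.55 [460.8 153.5]
-0.7 [458.3 166.7]
-0.85 [458.  180.5]
-1.0 [460.2 194.3]
-1.15 [464.7 207.7]
-1.3 [471.7 220.2]
```

Call:
step_arm([
  {"dx":0,"dy":-0.56,"dz":0,"wx":0,"wy":0,"wz":0},
  {"dx":0,"dy":-0.56,"dz":0,"wx":0,"wy":0,"wz":0},
  {"dx":-0.4,"dy":-0.4,"dz":0,"wx":0,"wy":0,"wz":0},
  {"dx":-0.36,"dy":-0.36,"dz":0,"wx":0,"wy":0,"wz":0},
  {"dx":-0.32,"dy":-0.4,"dz":0,"wx":0,"wy":0,"wz":0},
])

```text
time_s: 6.0
eef_pos: [473.9, 130.6, 172.6]
ee_rot: [0.001, 1.0, 0.0, 0.002]
force: [1.1, -4.7, -0.2]
grip_width: -0.002
grip_force: 2.2
```

Call:
step_arm([
  {"dx":-0.26,"dy":-0.44,"dz":0,"wx":0,"wy":0,"wz":0},
  {"dx":-0.19,"dy":-0.5,"dz":0,"wx":0,"wy":0,"wz":0},
  {"dx":-0.1,"dy":-0.53,"dz":0,"wx":0,"wy":0,"wz":0},
  {"dx":0,"dy":-0.55,"dz":0,"wx":0,"wy":0,"wz":0},
  {"dx":0.09,"dy":-0.55,"dz":0,"wx":0,"wy":0,"wz":0},
])

```text
time_s: 6.5
eef_pos: [461.7, 195.2, 172.3]
ee_rot: [0.0, 1.0, 0.0, 0.0]
force: [-1.1, -3.3, -0.2]
grip_width: -0.001
grip_force: 1.9
```

Call:
step_arm([
  {"dx":0.18,"dy":-0.53,"dz":0,"wx":0,"wy":0,"wz":0},
  {"dx":0,"dy":0,"dz":0,"wx":0,"wy":0,"wz":0},
])

```text
time_s: 6.7
eef_pos: [466.7, 209.2, 172.0]
ee_rot: [-0.0, 1.0, 0.001, 0.001]
force: [-0.6, -0.7, -0.1]
grip_width: 0.002
grip_force: 0.0
```

```bash
python3 - <<'E'
from h import *
x,D=fit(["scene","side"],-1.15,-.4)
cv2.imwrite("pics/side1.png",np.hstack([cv2.resize(D[i][0]["frame"],(400,300)) for i in range(len(D))]))
E
```

```text
scene p 0.98 area 1057 model 1194 nose [(0.9, [347.5, 368.0, 178.3]), (0.64, [582.9, 98.3, 213.1])] aim [(0.64, [545.8, 176.5, 180.7]), (0.62, [257.5, 381.8, 182.2])]
side p 0.58 area 1282 model 3149 nose [(0.9, [348.1, 371.8, 181.6])] aim [(0.71, [551.4, 175.1, 178.3]), (0.64, [262.7, 378.7, 186.0])]
yaw,tilt,(dx,dy/100) [-1.129 -0.456 -0.002  0.005] cost 0.666
index in lamp_aim [ 356.9 -110.2 -319.7] goal yaw,tilt -1.363 0.268
```

View pics/side1.png

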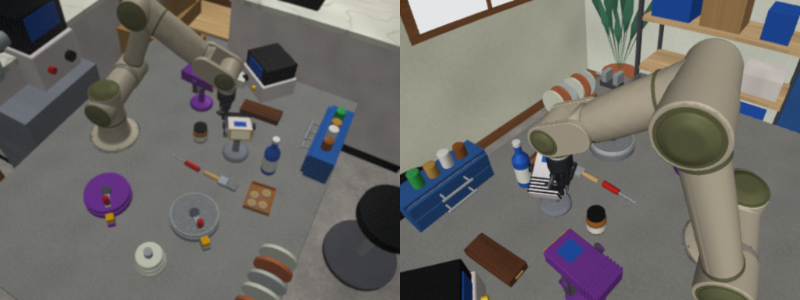

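Call:
step_arm([
  {"dx":0.19,"dy":-0.34,"dz":0,"wx":0,"wy":0,"wz":0},
  {"dx":0.2,"dy":-0.34,"dz":0,"wx":0,"wy":0,"wz":0},
  {"dx":0,"dy":0,"dz":0,"wx":0,"wy":0,"wz":0},
  {"dx":0,"dy":0,"dz":0,"wx":0,"wy":0,"wz":0},
])

```text
time_s: 7.5
eef_pos: [476.6, 224.7, 171.2]
ee_rot: [-0.0, 1.0, 0.0, 0.0]
force: [0.1, -0.0, -0.3]
grip_width: 0.002
grip_force: 0.0
```

Call:
step_arm([
  {"dx":-0.8,"dy":0,"dz":0,"wx":0,"wy":0,"wz":0},
  {"dx":0,"dy":0,"dz":-1,"wx":0,"wy":0,"wz":0},
  {"dx":0,"dy":0,"dz":-1,"wx":0,"wy":0,"wz":0},
  {"dx":0,"dy":0,"dz":-1,"wx":0,"wy":0,"wz":0},
  {"dx":0,"dy":0,"dz":-1,"wx":0,"wy":0,"wz":0},
])

```text
time_s: 8.0
eef_pos: [456.4, 224.3, 272.6]
ee_rot: [-0.0, 1.0, -0.0, 0.0]
force: [-0.3, 0.0, 1.1]
grip_width: 0.002
grip_force: 0.0
```

Call:
step_arm([
  {"dx":0,"dy":0,"dz":-1,"wx":0,"wy":0,"wz":0},
  {"dx":0.85,"dy":0.9,"dz":0,"wx":0,"wy":0,"wz":0},
  {"dx":0.85,"dy":0.9,"dz":0,"wx":0,"wy":0,"wz":0},
  {"dx":0.85,"dy":0.9,"dz":0,"wx":0,"wy":0,"wz":0},
  {"dx":0.85,"dy":0.9,"dz":0,"wx":0,"wy":0,"wz":0},
])

```text
time_s: 8.5
eef_pos: [542.2, 133.3, 296.5]
ee_rot: [-0.0, 1.0, -0.0, 0.001]
force: [-0.2, 0.7, 1.0]
grip_width: -0.0
grip_force: 0.0
```

Call:
step_arm([
  {"dx":0.85,"dy":0.9,"dz":0,"wx":0,"wy":0,"wz":0},
  {"dx":0,"dy":0,"dz":0,"wx":0,"wy":0,"wz":0},
])

```text
time_s: 8.7
eef_pos: [564.3, 109.2, 295.7]
ee_rot: [0.0, 1.0, -0.002, 0.0]
force: [-0.1, 0.7, -0.6]
grip_width: -0.002
grip_force: 0.0
```

```bash
python3 - <<'E'
from h import *
x,D=fit(["scene","side","wrist"],-1.35,-.4)
cv2.imwrite("pics/all2.png",np.hstack([cv2.resize(D[i][0]["frame"],(400,300)) for i in [-2,-1]]))
E
```

```text
scene p 0.93 area 885 model 1203 nose [(0.84, [347.1, 368.0, 181.2]), (0.55, [566.8, 91.9, 212.8])] aim [(0.71, [544.2, 180.8, 177.2]), (0.7, [256.1, 384.4, 181.0])]
side p 0.56 area 3120 model 3189 nose [(0.91, [348.6, 372.6, 178.9]), (0.77, [567.6, 97.8, 214.8])] aim [(0.6, [550.6, 178.0, 182.3]), (0.6, [263.5, 380.3, 184.3])]
wrist p 0.82 area 21396 model 23620 nose [(0.89, [567.8, 96.0, 215.2]), (0.58, [351.5, 372.1, 180.1])] aim [(0.64, [552.6, 180.0, 173.7])]
yaw,tilt,(dx,dy/100) [-1.313 -0.45   0.009  0.005] cost 0.375
index in lamp_aim [ 369.6  -24.8 -323. ] goal yaw,tilt -1.365 0.268
```

View pics/all2.png

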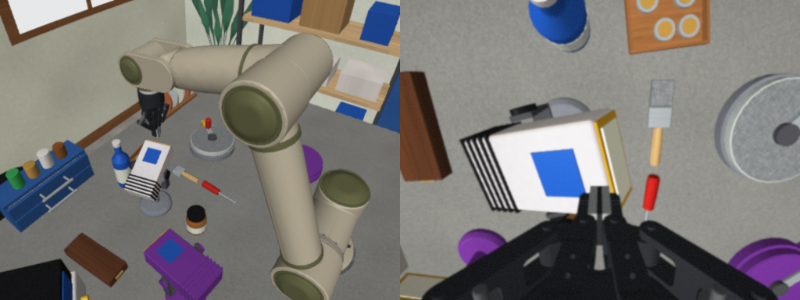

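Call:
step_arm([
  {"dx":0,"dy":0,"dz":0.9,"wx":0,"wy":0,"wz":0},
  {"dx":0,"dy":0,"dz":0.5,"wx":0,"wy":0,"wz":0},
  {"dx":0,"dy":0,"dz":0.4,"wx":0,"wy":0,"wz":0},
  {"dx":0,"dy":0,"dz":0.4,"wx":0,"wy":0,"wz":0},
  {"dx":0,"dy":0,"dz":0.4,"wx":0,"wy":0,"wz":0},
])

```text
time_s: 9.8
eef_pos: [563.2, 111.3, 231.9]
ee_rot: [0.0, 1.0, -0.0, 0.001]
force: [1.0, -3.5, 6.2]
grip_width: 0.003
grip_force: 3.2
```

Call:
step_arm([
  {"dx":0,"dy":0,"dz":0.3,"wx":0,"wy":0,"wz":0},
  {"dx":0,"dy":0,"dz":0.2,"wx":0,"wy":0,"wz":0},
  {"dx":0,"dy":0,"dz":0,"wx":0,"wy":0,"wz":0},
])

```text
time_s: 10.1
eef_pos: [563.0, 111.2, 218.9]
ee_rot: [0.0, 1.0, -0.0, 0.0]
force: [0.1, -1.8, 1.5]
grip_width: -0.002
grip_force: 1.1
```

Call:
step_arm([
  {"dx":0,"dy":0,"dz":-0.8,"wx":0,"wy":0,"wz":0},
  {"dx":0,"dy":0,"dz":-1,"wx":0,"wy":0,"wz":0},
  {"dx":0,"dy":0,"dz":-1,"wx":0,"wy":0,"wz":0},
  {"dx":0,"dy":0,"dz":0,"wx":0,"wy":0,"wz":0},
])

```text
time_s: 10.5
eef_pos: [563.3, 112.1, 292.0]
ee_rot: [-0.0, 1.0, 0.0, 0.003]
force: [1.1, -0.6, 0.1]
grip_width: -0.004
grip_force: 0.0
```

```bash
python3 - <<'E'
from h import *
x,D=fit(["scene","side","wrist"],-1.33,.25)
for n in ["scene","side","wrist"]:
    c=cap(n); print(n,lm(n,c,"index"),lm(n,c,"lamp_nose"),lm(n,c,"lamp_aim"))
E
```

```text
scene p 0.61 area 1333 model 1775 nose [(0.9, [568.4, 88.3, 158.0]), (0.75, [349.4, 366.9, 178.9])] aim [(0.95, [548.7, 178.3, 177.4]), (0.82, [255.9, 383.1, 181.8])]
side p 0.93 area 2550 model 2617 nose [(0.87, [571.0, 92.5, 162.8]), (0.58, [351.0, 371.8, 182.2])] aim [(0.93, [547.2, 176.8, 179.3]), (0.82, [265.2, 378.6, 183.8])]
wrist p 0.62 area 27632 model 29089 nose [(0.75, [350.4, 371.1, 181.7])] aim [(0.59, [550.6, 181.0, 178.3]), (0.24, [569.7, 91.4, 161.0])]
yaw,tilt,(dx,dy/100) [-1.339e+00  2.080e-01  6.000e-03  1.000e-03] cost 0.374
index in lamp_aim [490.1 -12.  -29.5] goal yaw,tilt -1.365 0.268
scene [(0.92, [273.8, -388.3, 54.1]), (0.63, [642.4, -288.7, 47.1])] [(0.66, [346.4, 369.2, 177.8]), (0.63, [567.2, 88.8, 161.6])] [(0.93, [259.2, 383.9, 180.8]), (0.64, [545.2, 176.0, 179.5])]
side [(0.76, [642.3, -284.3, 47.1]), (0.48, [553.9, -209.5, 60.1])] [(0.87, [571.8, 89.3, 159.8]), (0.64, [349.2, 372.8, 178.5])] [(0.95, [265.1, 379.6, 181.4])]
wrist [] [(0.96, [568.6, 91.2, 157.7]), (0.79, [349.7, 373.1, 179.1])] [(0.77, [552.0, 181.7, 177.1])]
```

Call:
step_arm([
  {"dx":0,"dy":0,"dz":0.9,"wx":0,"wy":0,"wz":0},
  {"dx":0,"dy":0,"dz":0.8,"wx":0,"wy":0,"wz":0},
  {"dx":0,"dy":0,"dz":0.8,"wx":0,"wy":0,"wz":0},
  {"dx":0,"dy":0,"dz":0.3,"wx":0,"wy":0,"wz":0},
  {"dx":0,"dy":0,"dz":0.12,"wx":0,"wy":0,"wz":0},
])

```text
time_s: 12.2
eef_pos: [562.5, 111.5, 216.0]
ee_rot: [0.0, 1.0, -0.0, -0.0]
force: [-3.8, -2.1, 6.2]
grip_width: 0.003
grip_force: 2.8
```

Call:
step_arm([
  {"dx":0,"dy":0,"dz":0,"wx":0,"wy":0,"wz":0},
  {"dx":0,"dy":0,"dz":0,"wx":0,"wy":0,"wz":0},
])

```text
time_s: 12.4
eef_pos: [563.0, 111.9, 216.6]
ee_rot: [-0.0, 1.0, -0.0, 0.001]
force: [0.6, -0.4, -0.4]
grip_width: 0.002
grip_force: 0.0
```

Call:
step_arm([
  {"dx":0,"dy":0,"dz":-0.8,"wx":0,"wy":0,"wz":0},
  {"dx":0,"dy":0,"dz":-1,"wx":0,"wy":0,"wz":0},
  {"dx":0,"dy":0,"dz":-1,"wx":0,"wy":0,"wz":0},
  {"dx":-0.88,"dy":-0.91,"dz":0,"wx":0,"wy":0,"wz":0},
  {"dx":-0.88,"dy":-0.91,"dz":0,"wx":0,"wy":0,"wz":0},
])

```text
time_s: 12.9
eef_pos: [518.5, 157.6, 286.8]
ee_rot: [-0.0, 1.0, -0.001, 0.001]
force: [-0.6, 0.9, -0.3]
grip_width: 0.002
grip_force: 0.0
```

Call:
step_arm([
  {"dx":-0.88,"dy":-0.91,"dz":0,"wx":0,"wy":0,"wz":0},
  {"dx":-0.88,"dy":-0.91,"dz":0,"wx":0,"wy":0,"wz":0},
  {"dx":-0.88,"dy":-0.91,"dz":0,"wx":0,"wy":0,"wz":0},
  {"dx":0,"dy":0,"dz":0,"wx":0,"wy":0,"wz":0},
  {"dx":0,"dy":0,"dz":0,"wx":0,"wy":0,"wz":0},
])

```text
time_s: 13.4
eef_pos: [452.8, 225.7, 286.4]
ee_rot: [-0.0, 1.0, 0.0, 0.001]
force: [0.3, -0.3, 0.7]
grip_width: 0.001
grip_force: 0.0
```

```bash
python3 - <<'E'
from h import *
x,D=fit(["scene","side","wrist"],-1.33,.25)
print(ctrl.sense()["eef_pos"])
E
```

```text
scene p 0.62 area 1621 model 1775 nose [(0.72, [569.4, 88.7, 154.3]), (0.68, [349.0, 366.6, 177.5])] aim [(0.72, [257.2, 382.4, 181.2]), (0.58, [544.7, 178.0, 183.4])]
side p 0.92 area 1642 model 2617 nose [(0.8, [348.0, 372.6, 178.8]), (0.73, [569.7, 92.4, 159.1])] aim [(0.88, [263.9, 380.3, 183.7]), (0.61, [551.8, 179.4, 179.3])]
wrist p 0.67 area 37319 model 37783 nose [(0.74, [568.6, 93.2, 153.5]), (0.69, [347.5, 372.0, 179.1])] aim [(0.69, [551.0, 179.7, 174.5])]
yaw,tilt,(dx,dy/100) [-1.321  0.276  0.005 -0.   ] cost 0.501
index in lamp_aim [490.6 -20.8   3.7] goal yaw,tilt -1.365 0.268
[452.70279528 225.43601401 285.79337748]
```

Call:
step_arm([
  {"dx":0,"dy":0,"dz":0.95,"wx":0,"wy":0,"wz":0},
  {"dx":0,"dy":0,"dz":0.95,"wx":0,"wy":0,"wz":0},
  {"dx":0,"dy":0,"dz":0.95,"wx":0,"wy":0,"wz":0},
  {"dx":0,"dy":0,"dz":0.95,"wx":0,"wy":0,"wz":0},
  {"dx":0.5,"dy":0,"dz":0,"wx":0,"wy":0,"wz":0},
])

```text
time_s: 14.5
eef_pos: [463.3, 225.4, 188.0]
ee_rot: [0.001, 1.0, 0.0, -0.003]
force: [0.8, -0.5, -0.0]
grip_width: 0.001
grip_force: 0.0
```

Call:
step_arm([
  {"dx":0.4,"dy":0,"dz":0,"wx":0,"wy":0,"wz":0},
  {"dx":0.16,"dy":0,"dz":0,"wx":0,"wy":0,"wz":0},
  {"dx":0,"dy":0,"dz":0,"wx":0,"wy":0,"wz":0},
  {"dx":0,"dy":0,"dz":0,"wx":0,"wy":0,"wz":0},
])

```text
time_s: 14.9
eef_pos: [477.6, 227.4, 190.9]
ee_rot: [-0.001, 1.0, 0.001, -0.002]
force: [-11.6, 10.9, 2.1]
grip_width: -0.0
grip_force: 0.0
```

Call:
step_arm([
  {"dx":-1,"dy":0,"dz":0,"wx":0,"wy":0,"wz":0},
  {"dx":0,"dy":0,"dz":-0.95,"wx":0,"wy":0,"wz":0},
  {"dx":0,"dy":0,"dz":-0.95,"wx":0,"wy":0,"wz":0},
  {"dx":0,"dy":0,"dz":-0.95,"wx":0,"wy":0,"wz":0},
  {"dx":0,"dy":0,"dz":-0.95,"wx":0,"wy":0,"wz":0},
])

```text
time_s: 15.4
eef_pos: [454.4, 225.5, 287.5]
ee_rot: [-0.0, 1.0, -0.0, 0.001]
force: [0.5, 0.8, 0.5]
grip_width: -0.0
grip_force: 0.0
```

Call:
step_arm([
  {"dx":0,"dy":0,"dz":0,"wx":0,"wy":0,"wz":0},
  {"dx":0,"dy":0,"dz":0,"wx":0,"wy":0,"wz":0},
])

```text
time_s: 15.6
eef_pos: [454.3, 225.5, 285.9]
ee_rot: [-0.0, 1.0, -0.0, 0.0]
force: [0.7, -0.4, -0.4]
grip_width: 0.001
grip_force: 0.0
```

```bash
python3 - <<'E'
from h import *
x,D=fit(["scene","wrist"],-1.36,.27)
N=[];A=[]
for n in ["scene","side","wrist"]*3:
    c=cap(n)
    for L,l in ((N,"lamp_nose"),(A,"lamp_aim")):
        L+=[p for _,p in lm(n,c,l) if p[0]>450 and p[1]<250]
N=np.median(N,0);A=np.median(A,0);d=N-A
print(N,A,np.arctan2(d[1],d[0]),-np.arcsin((N[2]-180)/90))
E
```

```text
scene p 0.93 area 1757 model 1802 nose [(0.88, [563.3, 86.6, 154.3]), (0.85, [351.3, 366.7, 178.2])] aim [(0.65, [547.5, 176.0, 177.5]), (0.55, [257.8, 381.9, 179.4])]
wrist p 0.57 area 38043 model 38361 nose [(0.7, [349.7, 373.9, 177.2]), (0.67, [565.4, 92.1, 150.0])] aim [(0.65, [554.5, 466.1, -1.0]), (0.59, [551.0, 177.8, 177.3])]
yaw,tilt,(dx,dy/100) [-1.386  0.298  0.01  -0.002] cost 0.073
index in lamp_aim [490.5   9.9  14.7] goal yaw,tilt -1.366 0.268
[565.7   89.55 153.25] [548.3  178.6  178.55] -1.3778317332992411 0.30178207965357495
```

Call:
step_arm([
  {"dx":0.81,"dy":-0.16,"dz":0,"wx":0,"wy":0,"wz":0},
  {"dx":0.81,"dy":-0.16,"dz":0,"wx":0,"wy":0,"wz":0},
  {"dx":0.81,"dy":-0.16,"dz":0,"wx":0,"wy":0,"wz":0},
  {"dx":0.81,"dy":-0.16,"dz":0,"wx":0,"wy":0,"wz":0},
  {"dx":0,"dy":0,"dz":0,"wx":0,"wy":0,"wz":0},
])

```text
time_s: 17.85
eef_pos: [536.5, 241.5, 284.9]
ee_rot: [0.0, 1.0, -0.0, -0.0]
force: [-0.5, -0.2, 0.0]
grip_width: 0.005
grip_force: 0.0
```

Call:
step_arm([
  {"dx":0,"dy":0,"dz":0.8,"wx":0,"wy":0,"wz":0},
  {"dx":0,"dy":0,"dz":0.3,"wx":0,"wy":0,"wz":0},
  {"dx":0,"dy":0,"dz":0.2,"wx":0,"wy":0,"wz":0},
  {"dx":0,"dy":0,"dz":0,"wx":0,"wy":0,"wz":0},
])

```text
time_s: 18.25
eef_pos: [534.8, 241.5, 253.2]
ee_rot: [0.0, 1.0, -0.0, -0.0]
force: [-0.9, 0.9, 0.5]
grip_width: 0.003
grip_force: 0.0
```

Call:
step_arm([
  {"dx":0,"dy":0,"dz":-0.7,"wx":0,"wy":0,"wz":0},
  {"dx":0,"dy":0,"dz":-1,"wx":0,"wy":0,"wz":0},
  {"dx":-1,"dy":0,"dz":0,"wx":0,"wy":0,"wz":0},
  {"dx":-1,"dy":0,"dz":0,"wx":0,"wy":0,"wz":0},
  {"dx":-1,"dy":0,"dz":0,"wx":0,"wy":0,"wz":0},
])

```text
time_s: 18.75
eef_pos: [459.2, 241.5, 296.6]
ee_rot: [-0.0, 1.0, -0.0, 0.001]
force: [0.4, 1.1, 0.1]
grip_width: -0.001
grip_force: 0.0
```

Call:
step_arm([
  {"dx":0,"dy":1,"dz":0,"wx":0,"wy":0,"wz":0},
  {"dx":0,"dy":1,"dz":0,"wx":0,"wy":0,"wz":0},
  {"dx":0,"dy":0,"dz":0,"wx":0,"wy":0,"wz":0},
  {"dx":0,"dy":0,"dz":0,"wx":0,"wy":0,"wz":0},
])

```text
time_s: 19.15
eef_pos: [460.2, 191.6, 296.5]
ee_rot: [-0.0, 1.0, -0.001, 0.001]
force: [0.5, 0.2, -0.2]
grip_width: 0.001
grip_force: 0.0
```

```bash
python3 - <<'E'
from h import *
x,D=fit(["scene","side","wrist"],-1.36,.27)
cv2.imwrite("pics/all3.png",np.hstack([cv2.resize(d[0]["frame"],(400,300)) for d in (D[0],D[-1])]))
N=[];A=[]
for n in ["scene","side","wrist"]*3:
    c=cap(n)
    for L,l in ((N,"lamp_nose"),(A,"lamp_aim")):
        L+=[p for _,p in lm(n,c,l) if p[0]>450 and p[1]<250]
N=np.median(N,0);A=np.median(A,0);d=N-A
print(N,A,np.arctan2(d[1],d[0]),-np.arcsin((N[2]-180)/90))
x,D=fit(["scene","wrist"],-1.36,.27)
x,D=fit(["scene","side"],-1.36,.27)
E
```

```text
scene p 0.78 area 1710 model 1802 nose [(0.93, [562.7, 87.4, 152.8]), (0.72, [348.1, 365.0, 179.1])] aim [(0.88, [257.5, 384.9, 182.6]), (0.84, [544.4, 178.4, 178.7])]
side p 0.72 area 2178 model 2660 nose [(0.92, [564.5, 91.6, 154.8]), (0.7, [348.7, 375.5, 181.8])] aim [(0.82, [267.7, 379.2, 183.4]), (0.69, [549.0, 179.0, 177.5])]
wrist p 0.89 area 35744 model 35708 nose [(0.94, [352.1, 374.9, 181.2]), (0.66, [561.6, 92.6, 155.1])] aim [(0.96, [550.7, 179.5, 177.8])]
yaw,tilt,(dx,dy/100) [-1.387  0.297  0.007  0.008] cost 0.28
index in lamp_aim [491.4  10.5  14.4] goal yaw,tilt -1.365 0.268
[562.8  90.6 152.9] [550.  177.3 177.6] -1.4242196226331734 0.30585762861302634
scene p 0.76 area 1645 model 1802 nose [(0.63, [347.6, 367.6, 177.7]), (0.61, [563.9, 88.8, 152.0])] aim [(0.97, [546.5, 179.4, 181.6]), (0.69, [260.0, 382.5, 180.4])]
wrist p 0.81 area 35352 model 35703 nose [(0.68, [348.4, 373.2, 177.5]), (0.56, [564.8, 90.4, 152.6])] aim [(0.58, [550.8, 178.5, 173.4])]
yaw,tilt,(dx,dy/100) [-1.391  0.27   0.009  0.007] cost 0.119
index in lamp_aim [491.5  12.2   1.3] goal yaw,tilt -1.366 0.268
scene p 0.73 area 1612 model 1802 nose [(0.97, [348.4, 367.5, 175.2]), (0.76, [562.4, 90.5, 150.7])] aim [(0.8, [257.6, 382.0, 181.0]), (0.74, [545.3, 177.2, 179.0])]
side p 0.93 area 2135 model 2660 nose [(0.84, [565.7, 89.0, 155.1]), (0.56, [350.2, 375.0, 182.1])] aim [(0.87, [550.4, 175.4, 178.2]), (0.71, [506.8, -443.4, -1.8])]
yaw,tilt,(dx,dy/100) [-1.369  0.335  0.002  0.006] cost 0.301
index in lamp_aim [490.6   2.1  33. ] goal yaw,tilt -1.364 0.268
```

View pics/all3.png

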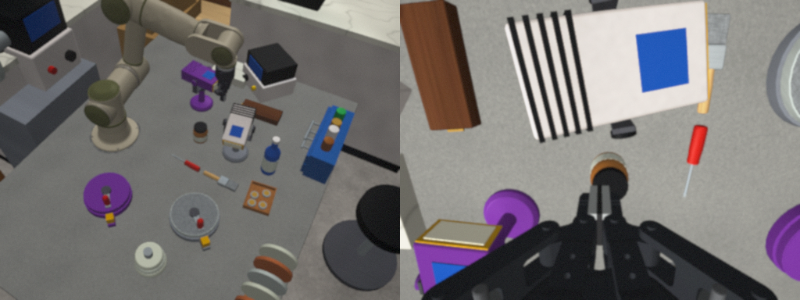

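The lamp points towards the turntable at px (195,215). The wrist view shows the whole head top, so I'll measure its edges there.

```bash
python3 - <<'E'
from h import *
c=cap("wrist"); f=c["frame"]; print(c["W"][:3,3].round(),c["fx"])
hs=cv2.cvtColor(f,cv2.COLOR_BGR2HSV)
ms=eyes.cut_out("wrist","lamp_nose"); h=hull(c,-1.38,.29,AIM); m=max(ms,key=lambda d:(d["mask"]&h).sum())["mask"]
# wrist-only fits
for pr in (20,200):
    def cost(v):
        a=AIM+np.append(v[2:4]*100,0); q=hull(c,v[0],v[1],a); return 1-(q&m).sum()/(q|m).sum()+pr/1e0*1e-1*(v[2]**2+v[3]**2)
    x0=np.array([-1.38,.29,0,0]); S=np.vstack([x0,x0+np.diag([.1,.1,.05,.05])])
    for k in range(3):
        r=minimize(cost,x0,method="Nelder-Mead",options=dict(initial_simplex=x0+(S-S[0])*.6**k,xatol=1e-4,fatol=1e-5)); x0=r.x
    print(r.x.round(3),r.fun)
x,D=r.x,0
# blue square centroid/edges on the top face plane
b=((hs[...,0]>100)&(hs[...,0]<130)&(hs[...,1]>150)&(hs[...,2]>80)&h).astype(np.uint8)
n,L,st,_=cv2.connectedComponentsWithStats(b); i=1+st[1:,4].argmax(); cn=max(cv2.findContours((L==i).astype(np.uint8),0,2)[0],key=cv2.contourArea)
q=cv2.approxPolyDP(cn,8,True)[:,0]; print("blue corners",q.tolist())
def lsq(t):
    R=headR(-1.38,t); 
    P=[]
    for u,v in q:
        p1=ray(c,u,v,0); o=c["W"][:3,3]; d=p1-o; nn=R[:,2]; P.append(o+d*((AIM+25*nn-o)@nn)/(d@nn))
    return np.array(P)
for t in (.25,.3): print(t,lsq(t).round(1).tolist())
o=cv2.resize(f,(1024,768),interpolation=cv2.INTER_CUBIC)
for y,t,col in ((-1.365,.268,(0,255,0)),(x[0],x[1],(0,0,255))):
    P=[[a,bb,d] for a in(-90,90) for bb in(-47.5,47.5) for d in(-25,25)]
    a=AIM+(np.append(x[2:4]*100,0) if col[2] else 0)
    Q=[np.round(np.array(proj(c,headR(y,t)@p+a))*2).astype(int) for p in np.array(P)]
    for i in range(8):
        for j in range(i): 
            if bin(i^j).count("1")==1: cv2.line(o,tuple(map(int,Q[i])),tuple(map(int,Q[j])),col,1)
ys,xs=np.nonzero(m); cv2.imwrite("pics/ov4.png",o[max(0,2*ys.min()-40):2*ys.max()+60,max(0,2*xs.min()-40):2*xs.max()+60][:600,:800])
E
```

```text
[543. 192. 413.] 283.3052932833744
[-1.401  0.298  0.009  0.007] 0.02827595313525097
[-1.397  0.302  0.006  0.006] 0.03074178493761588
blue corners [[363, 37], [302, 46], [311, 116], [367, 105]]
0.25 [[584.3, 114.8, 188.6], [576.2, 159.9, 200.3], [530.0, 151.0, 200.3], [537.6, 106.5, 188.8]]
0.3 [[585.0, 113.5, 184.9], [576.3, 159.7, 199.4], [529.9, 150.9, 199.4], [537.6, 105.1, 185.1]]
```

View pics/ov4.png

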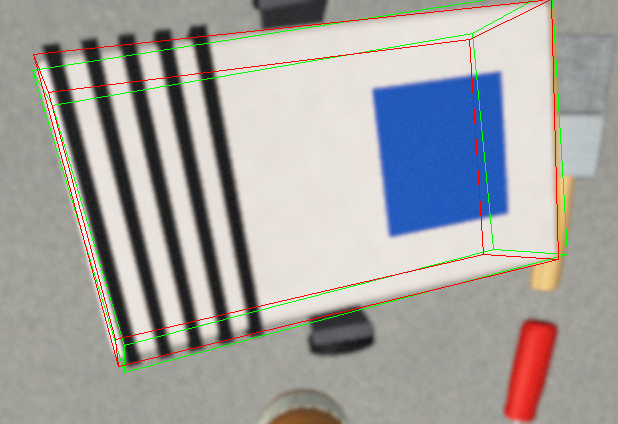

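Call:
step_arm([
  {"dx":0.18,"dy":0.88,"dz":0,"wx":0,"wy":0,"wz":0},
  {"dx":0.18,"dy":0.88,"dz":0,"wx":0,"wy":0,"wz":0},
  {"dx":0.18,"dy":0.88,"dz":0,"wx":0,"wy":0,"wz":0},
  {"dx":0.18,"dy":0.88,"dz":0,"wx":0,"wy":0,"wz":0},
  {"dx":0,"dy":0,"dz":0.93,"wx":0,"wy":0,"wz":0},
])

```text
time_s: 22.5
eef_pos: [479.6, 101.5, 274.4]
ee_rot: [0.0, 1.0, -0.001, 0.003]
force: [0.4, -0.5, -0.9]
grip_width: 0.001
grip_force: 0.0
```

Call:
step_arm([
  {"dx":0,"dy":0,"dz":0.93,"wx":0,"wy":0,"wz":0},
  {"dx":0,"dy":0,"dz":0.93,"wx":0,"wy":0,"wz":0},
  {"dx":0,"dy":0,"dz":0.93,"wx":0,"wy":0,"wz":0},
  {"dx":0,"dy":0,"dz":0.93,"wx":0,"wy":0,"wz":0},
  {"dx":0,"dy":0,"dz":0,"wx":0,"wy":0,"wz":0},
])

```text
time_s: 23.0
eef_pos: [476.8, 103.5, 177.2]
ee_rot: [-0.0, 1.0, -0.0, -0.003]
force: [-0.9, -0.0, -0.3]
grip_width: -0.002
grip_force: 0.0
```

Call:
step_arm([
  {"dx":0.6,"dy":0,"dz":0,"wx":0,"wy":0,"wz":0},
  {"dx":0.16,"dy":0,"dz":0,"wx":0,"wy":0,"wz":0},
  {"dx":0,"dy":0,"dz":0,"wx":0,"wy":0,"wz":0},
])

```text
time_s: 23.3
eef_pos: [497.6, 103.5, 180.3]
ee_rot: [-0.0, 1.0, -0.0, 0.001]
force: [-0.1, 0.8, -0.5]
grip_width: -0.001
grip_force: 0.0
```

Call:
step_arm([
  {"dx":0.08,"dy":0,"dz":0,"wx":0,"wy":0,"wz":0},
  {"dx":0,"dy":0,"dz":0,"wx":0,"wy":0,"wz":0},
])

```text
time_s: 23.5
eef_pos: [499.0, 103.5, 179.9]
ee_rot: [0.0, 1.0, -0.0, 0.0]
force: [-0.0, -0.2, 0.4]
grip_width: -0.002
grip_force: 0.0
```

Call:
step_arm([
  {"dx":0.06,"dy":0,"dz":0,"wx":0,"wy":0,"wz":0},
  {"dx":0,"dy":0,"dz":0,"wx":0,"wy":0,"wz":0},
])

```text
time_s: 23.7
eef_pos: [500.6, 103.5, 179.7]
ee_rot: [0.0, 1.0, -0.0, 0.0]
force: [0.2, 0.4, 0.3]
grip_width: -0.0
grip_force: 0.0
```

Call:
step_arm([
  {"dx":0.05,"dy":0,"dz":0,"wx":0,"wy":0,"wz":0},
])

```text
time_s: 23.8
eef_pos: [501.7, 103.6, 179.6]
ee_rot: [-0.0, 1.0, -0.0, -0.0]
force: [-0.4, -0.1, -0.0]
grip_width: 0.001
grip_force: 0.0
```

Call:
step_arm([
  {"dx":-0.5,"dy":0,"dz":0,"wx":0,"wy":0,"wz":0},
  {"dx":0,"dy":0,"dz":-1,"wx":0,"wy":0,"wz":0},
  {"dx":0,"dy":0,"dz":-1,"wx":0,"wy":0,"wz":0},
  {"dx":0,"dy":0,"dz":-1,"wx":0,"wy":0,"wz":0},
  {"dx":0,"dy":0,"dz":-1,"wx":0,"wy":0,"wz":0},
])

```text
time_s: 24.3
eef_pos: [489.2, 103.5, 280.6]
ee_rot: [-0.0, 1.0, -0.0, 0.0]
force: [-0.1, -0.0, 0.2]
grip_width: -0.006
grip_force: 0.0
```

Call:
step_arm([
  {"dx":-0.4,"dy":-1,"dz":-0.5,"wx":0,"wy":0,"wz":0},
  {"dx":-0.4,"dy":-1,"dz":0,"wx":0,"wy":0,"wz":0},
  {"dx":-0.4,"dy":-0.9,"dz":0,"wx":0,"wy":0,"wz":0},
  {"dx":0,"dy":0,"dz":0,"wx":0,"wy":0,"wz":0},
  {"dx":0,"dy":0,"dz":0,"wx":0,"wy":0,"wz":0},
])

```text
time_s: 24.8
eef_pos: [459.4, 176.0, 292.1]
ee_rot: [0.0, 1.0, 0.0, 0.0]
force: [-0.2, -1.0, -0.1]
grip_width: -0.003
grip_force: 0.0
```

```bash
cat > w.py <<'E'
from h import *
from scipy.optimize import least_squares
def wfit(y0=-1.37,t0=.28,tag=None):
    c=cap("wrist"); f=c["frame"]; h=hull(c,y0,t0,AIM); ms=eyes.cut_out("wrist","lamp_nose")
    m=max(ms,key=lambda d:(d["mask"]&h).sum())["mask"]
    def cost(v):
        a=AIM+np.append(v[2:4]*100,0); q=hull(c,v[0],v[1],a); return 1-(q&m).sum()/(q|m).sum()+5*(v[2]**2+v[3]**2)
    x0=np.array([y0,t0,0,0]); S=np.diag([.1,.1,.05,.05])
    for k in range(3):
        r=minimize(cost,x0,method="Nelder-Mead",options=dict(initial_simplex=np.vstack([x0,x0+S*.6**k]),xatol=1e-4,fatol=1e-5)); x0=r.x
    print("maskfit",r.x.round(3),round(r.fun,4))
    hs=cv2.cvtColor(f,cv2.COLOR_BGR2HSV)
    b=((hs[...,0]>100)&(hs[...,0]<130)&(hs[...,1]>150)&(hs[...,2]>80)&h).astype(np.uint8)
    n,L,st,_=cv2.connectedComponentsWithStats(b); i=1+st[1:,4].argmax(); cn=max(cv2.findContours((L==i).astype(np.uint8),0,2)[0],key=cv2.contourArea)
    q=cv2.approxPolyDP(cn,6,True)[:,0]
    if len(q)!=4: print("blue",q.tolist()); return
    q=cv2.cornerSubPix(cv2.cvtColor(f,cv2.COLOR_BGR2GRAY),q.astype(np.float32)[:,None],(4,4),(-1,-1),(3,50,.01))[:,0]
    # blue: square side s centred (p,0) on top; unknown yaw,tilt,p,s
    def res(v):
        y,t,p,s,dx,dy=v; P=np.array([[p+i*s/2,j*s/2,25] for i,j in((1,1),(-1,1),(-1,-1),(1,-1))])@headR(y,t).T+AIM+[dx,dy,0]
        Q=np.array([proj(c,X) for X in P]); d=((Q[:,None]-q[None])**2).sum(-1); k=d.argmin(1)
        return np.append((Q-q[k]).ravel(),[dx/2,dy/2])
    r=least_squares(res,[y0,t0,45,46,0,0]); print("blue yaw,tilt,p,s,dx,dy",r.x.round(3),"cost",round(r.cost,3))
E
python3 - <<'E'
from w import *
for k in range(3): wfit()
E
```

```text
maskfit [-1.393  0.286  0.012  0.006] 0.0239Traceback (most recent call last):
  File "<stdin>", line 2, in <module>
  File "w.py", line 17, in wfit
    q=cv2.cornerSubPix(cv2.cvtColor(f,cv2.COLOR_BGR2GRAY),q.astype(np.float32)[:,None],(4,4),(-1,-1),(3,50,.01))[:,0]
      ~~~~~~~~~~~~~~~~^^^^^^^^^^^^^^^^^^^^^^^^^^^^^^^^^^^^^^^^^^^^^^^^^^^^^^^^^^^^^^^^^^^^^^^^^^^^^^^^^^^^^^^^^^
cv2.error: OpenCV(4.12.0) :-1: error: (-5:Bad argument) in function 'cornerSubPix'
> Overload resolution failed:
>  - Layout of the output array corners is incompatible with cv::Mat
>  - Expected Ptr<cv::UMat> for argument 'corners'
```

```bash
sed -i 's/q.astype(np.float32)\[:,None\]/np.ascontiguousarray(q.astype(np.float32)[:,None])/' w.py; python3 - <<'E'
from w import *
for k in range(3): wfit()
E
```

```text
maskfit [-1.395  0.293  0.01   0.004] 0.0213Traceback (most recent call last):
  File "<stdin>", line 2, in <module>
  File "w.py", line 17, in wfit
    q=cv2.cornerSubPix(cv2.cvtColor(f,cv2.COLOR_BGR2GRAY),np.ascontiguousarray(q.astype(np.float32)[:,None]),(4,4),(-1,-1),(3,50,.01))[:,0]
      ~~~~~~~~~~~~~~~~^^^^^^^^^^^^^^^^^^^^^^^^^^^^^^^^^^^^^^^^^^^^^^^^^^^^^^^^^^^^^^^^^^^^^^^^^^^^^^^^^^^^^^^^^^^^^^^^^^^^^^^^^^^^^^^^
cv2.error: OpenCV(4.12.0) :-1: error: (-5:Bad argument) in function 'cornerSubPix'
> Overload resolution failed:
>  - Layout of the output array corners is incompatible with cv::Mat
>  - Expected Ptr<cv::UMat> for argument 'corners'
```

```bash
sed -i 's/np.ascontiguousarray(q.astype(np.float32)\[:,None\])/np.array(q.tolist(),np.float32).reshape(-1,1,2)/' w.py; python3 - <<'E'
from w import *
for k in range(3): wfit()
E
```

```text
maskfit [-1.397  0.298  0.01   0.004] 0.0248
blue yaw,tilt,p,s,dx,dy [-1.396  0.258 39.622 49.542  1.275  0.214] cost 0.235
maskfit [-1.393  0.302  0.008  0.003] 0.0259
blue yaw,tilt,p,s,dx,dy [-1.396  0.247 39.627 49.355  1.23   0.207] cost 0.219
maskfit [-1.39   0.313  0.009  0.003] 0.0249
blue yaw,tilt,p,s,dx,dy [-1.398  0.256 39.627 49.536  1.394  0.23 ] cost 0.303
```

Call:
step_arm([
  {"dx":0.4,"dy":0.97,"dz":0,"wx":0,"wy":0,"wz":0},
  {"dx":0.4,"dy":0.97,"dz":0,"wx":0,"wy":0,"wz":0},
  {"dx":0.4,"dy":0.97,"dz":0,"wx":0,"wy":0,"wz":0},
  {"dx":0,"dy":0,"dz":0.9,"wx":0,"wy":0,"wz":0},
  {"dx":0,"dy":0,"dz":0.9,"wx":0,"wy":0,"wz":0},
])

```text
time_s: 25.8
eef_pos: [489.8, 102.5, 246.7]
ee_rot: [-0.0, 1.0, -0.001, 0.001]
force: [0.2, 0.8, 0.4]
grip_width: 0.004
grip_force: 0.0
```

Call:
step_arm([
  {"dx":0,"dy":0,"dz":0.9,"wx":0,"wy":0,"wz":0},
  {"dx":0,"dy":0,"dz":0.9,"wx":0,"wy":0,"wz":0},
  {"dx":0.3,"dy":0,"dz":0.9,"wx":0,"wy":0,"wz":0},
  {"dx":0.2,"dy":0,"dz":0,"wx":0,"wy":0,"wz":0},
  {"dx":0.05,"dy":0,"dz":0,"wx":0,"wy":0,"wz":0},
])

```text
time_s: 26.3
eef_pos: [503.0, 103.1, 179.7]
ee_rot: [0.0, 1.0, -0.0, -0.001]
force: [-5.8, -2.1, -3.5]
grip_width: -0.002
grip_force: 3.0
```

Call:
step_arm([
  {"dx":0.04,"dy":0,"dz":0,"wx":0,"wy":0,"wz":0},
])

```text
time_s: 26.4
eef_pos: [503.2, 103.1, 179.8]
ee_rot: [0.0, 1.0, 0.0, -0.002]
force: [-6.9, -4.1, -3.9]
grip_width: 0.004
grip_force: 3.7
```

Call:
step_arm([
  {"dx":0.04,"dy":0,"dz":0,"wx":0,"wy":0,"wz":0},
])

```text
time_s: 26.5
eef_pos: [503.8, 102.8, 179.7]
ee_rot: [0.001, 1.0, 0.0, -0.002]
force: [-7.9, -5.7, -4.5]
grip_width: 0.001
grip_force: 4.6
```

Call:
step_arm([
  {"dx":0.04,"dy":0,"dz":0,"wx":0,"wy":0,"wz":0},
])

```text
time_s: 26.6
eef_pos: [504.7, 102.5, 179.7]
ee_rot: [0.001, 1.0, 0.0, -0.002]
force: [-10.0, -8.2, -3.2]
grip_width: 0.0
grip_force: 5.3
```

```bash
python3 - <<'E'
from w import *
print(ctrl.sense()["force"],ctrl.sense()["eef_pos"]); wfit()
E
```

```text
[-9.96474086 -8.20405206 -3.17986475] [504.66623744 102.47011943 179.73951984]
maskfit [-1.385  0.303  0.031  0.005] 0.0182
blue yaw,tilt,p,s,dx,dy [-1.373  0.269 39.368 50.225  1.293  0.337] cost 0.236
```

Call:
step_arm([
  {"dx":-0.9,"dy":0,"dz":0,"wx":0,"wy":0,"wz":0},
  {"dx":0,"dy":0,"dz":-1,"wx":0,"wy":0,"wz":0},
  {"dx":0,"dy":0,"dz":-1,"wx":0,"wy":0,"wz":0},
  {"dx":0,"dy":0.6,"dz":-1,"wx":0,"wy":0,"wz":0},
  {"dx":0,"dy":0.6,"dz":-1,"wx":0,"wy":0,"wz":0},
])

```text
time_s: 27.2
eef_pos: [483.7, 73.1, 282.3]
ee_rot: [0.0, 1.0, 0.0, 0.001]
force: [0.3, -0.5, -0.8]
grip_width: 0.003
grip_force: 0.0
```

Call:
step_arm([
  {"dx":0,"dy":0.6,"dz":-1,"wx":0,"wy":0,"wz":0},
  {"dx":0,"dy":0.6,"dz":0,"wx":0,"wy":0,"wz":0},
  {"dx":0,"dy":0,"dz":0,"wx":0,"wy":0,"wz":0},
  {"dx":0,"dy":0,"dz":0,"wx":0,"wy":0,"wz":0},
])

```text
time_s: 27.6
eef_pos: [483.5, 43.5, 305.2]
ee_rot: [-0.0, 1.0, -0.0, 0.001]
force: [-0.2, -0.0, -0.5]
grip_width: 0.0
grip_force: 0.0
```

```bash
python3 - <<'E'
from w import *
for k in range(2): wfit()
c=cap("wrist"); print(lm("wrist",c,"lamp_nose"),lm("wrist",c,"lamp_aim"),lm("wrist",c,"index")); f=c["frame"]
o=f.copy()
for t,col in ((.268,(0,255,0)),(.31,(0,0,255))):
    for i in range(8):
        for j in range(i):
            if bin(i^j).count("1")==1:
                P=[np.array([(-90,90)[k>>2],(-47.5,47.5)[k>>1&1],(-25,25)[k&1]]) for k in (i,j)]
                a,b=[tuple(int(round(v*16)) for v in proj(c,headR(-1.373,t)@p+AIM+[1.2,.3,0])) for p in P]
                cv2.line(o,a,b,col,1,cv2.LINE_AA,4)
cv2.imwrite("pics/ov5.png",cv2.resize(o[:300,:280],(560,600)))
E
```

```text
maskfit [-1.368e+00  3.700e-01  1.500e-02 -1.000e-03] 0.0169
blue yaw,tilt,p,s,dx,dy [-1.369  0.265 39.293 49.491  1.268  0.245] cost 0.236
maskfit [-1.366  0.355  0.014 -0.007] 0.0162
blue yaw,tilt,p,s,dx,dy [-1.368  0.264 39.352 49.471  1.219  0.237] cost 0.221
[(0.86, [565.5, 90.7, 153.6])] [(0.83, [552.8, 178.9, 177.2])] []
```

View pics/ov5.png

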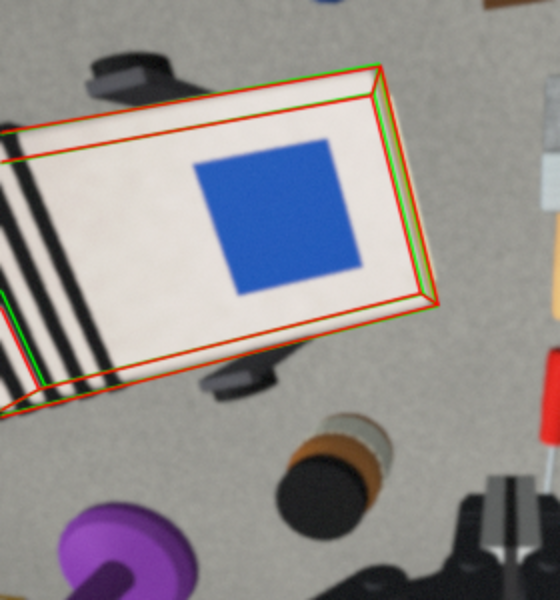

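```bash
python3 - <<'E'
from w import *
AZ=[];NZ=[]
for n in ["scene","side","wrist"]*5:
    c=cap(n)
    for L,l in ((NZ,"lamp_nose"),(AZ,"lamp_aim")):
        L+=[p[2] for _,p in lm(n,c,l) if p[0]>450 and p[1]<250]
print(np.mean(NZ),np.std(NZ),len(NZ),np.mean(AZ),np.std(AZ))
for n in ("scene","side"): fit([n],-1.37,.28,free=False)
E
sed -i 's/least_squares(res,\[y0,t0,45,46,0,0\])/least_squares(lambda v:res([v[0],v[1],39.5,50,v[2],v[3]]),[y0,t0,0,0])/' w.py
python3 -c "from w import *; wfit()"
```

```text
135.78235294117647 48.7084270434994 17 177.59285714285713 2.272652410640889
scene p 0.77 area 1714 model 1806 nose [(0.7, [565.7, 88.9, 148.9])] aim [(0.58, [543.3, 177.2, 180.8])]
yaw,tilt,(dx,dy/100) [-1.363  0.183] cost 0.046
index in lamp_aim [ 4.894e+02 -1.000e-01 -4.150e+01] goal yaw,tilt -1.363 0.268
side p 0.89 area 2458 model 2642 nose [(0.88, [567.4, 90.2, 154.6]), (0.67, [349.1, 371.5, 178.6])] aim [(0.64, [262.9, 378.4, 183.5]), (0.56, [549.9, 175.4, 178.0])]
yaw,tilt,(dx,dy/100) [-1.347  0.294] cost 0.067
index in lamp_aim [490.9  -7.7  12.7] goal yaw,tilt -1.363 0.268
maskfit [-1.37   0.355  0.015 -0.005] 0.0147
blue yaw,tilt,p,s,dx,dy [-1.367  0.291  1.062  1.061] cost 0.531
```

Call:
step_arm([
  {"dx":0.4,"dy":0.98,"dz":0,"wx":0,"wy":0,"wz":0},
  {"dx":0.4,"dy":0.98,"dz":0,"wx":0,"wy":0,"wz":0},
  {"dx":0.4,"dy":0.98,"dz":0,"wx":0,"wy":0,"wz":0},
  {"dx":0.4,"dy":0.98,"dz":0,"wx":0,"wy":0,"wz":0},
  {"dx":0.4,"dy":0.98,"dz":0,"wx":0,"wy":0,"wz":0},
], fingers=60)

```text
time_s: 31.25
eef_pos: [533.9, -80.3, 304.5]
ee_rot: [-0.0, 1.0, -0.0, 0.0]
force: [-0.2, -0.2, -0.4]
grip_width: 0.704
grip_force: 0.0
```

Call:
step_arm([
  {"dx":0.4,"dy":0.98,"dz":0,"wx":0,"wy":0,"wz":0},
  {"dx":0.4,"dy":0.98,"dz":0.5,"wx":0,"wy":0,"wz":0},
  {"dx":0.4,"dy":0.98,"dz":0.5,"wx":0,"wy":0,"wz":0},
  {"dx":0.4,"dy":0.98,"dz":0.5,"wx":0,"wy":0,"wz":0},
  {"dx":0.4,"dy":0.98,"dz":0.5,"wx":0,"wy":0,"wz":0},
])

```text
time_s: 31.75
eef_pos: [583.9, -202.8, 253.9]
ee_rot: [-0.0, 1.0, -0.0, -0.0]
force: [0.4, -1.1, 0.7]
grip_width: 0.703
grip_force: 0.0
```

Call:
step_arm([
  {"dx":0.4,"dy":0.98,"dz":0.5,"wx":0,"wy":0,"wz":0},
  {"dx":0.34,"dy":0.98,"dz":0.5,"wx":0,"wy":0,"wz":0},
  {"dx":0,"dy":0,"dz":0,"wx":0,"wy":0,"wz":0},
  {"dx":0,"dy":0,"dz":0,"wx":0,"wy":0,"wz":0},
])

```text
time_s: 32.15
eef_pos: [601.9, -250.7, 229.2]
ee_rot: [-0.0, 1.0, -0.0, -0.0]
force: [-0.1, 0.4, 0.7]
grip_width: 0.7
grip_force: 0.0
```

```bash
python3 - <<'E'
from h import *
print(ctrl.sense()["eef_pos"])
for n in ["wrist","wrist","scene","side"]:
    c=cap(n)
    for l in ("crank_top","hub","index"): print(n,l,lm(n,c,l))
    if n=="wrist": cv2.imwrite("pics/w6.png",c["frame"])
E
```

```text
[ 601.92317113 -250.72510711  229.16551938]
wrist crank_top [(0.67, [600.3, -250.9, 107.6])]
wrist hub [(0.56, [553.1, -209.2, 59.0])]
wrist index [(0.96, [643.3, -282.9, 49.1])]
wrist crank_top [(0.65, [598.3, -253.8, 106.7])]
wrist hub [(0.92, [552.1, -210.2, 56.1]), (0.65, [742.1, 4.7, -2.8])]
wrist index [(0.56, [643.5, -283.7, 50.0])]
scene crank_top [(0.67, [600.6, -251.2, 107.7]), (0.47, [236.0, -344.6, 107.8])]
scene hub [(0.76, [556.8, -206.9, 60.6]), (0.68, [185.8, -298.4, 59.4])]
scene index [(0.57, [271.2, -387.8, 53.0]), (0.56, [643.4, -291.7, 49.6])]
side crank_top [(0.61, [241.8, -343.8, 108.3]), (0.55, [606.0, -250.4, 109.9])]
side hub [(0.93, [550.4, -209.0, 60.0]), (0.58, [196.1, -300.0, 57.5])]
side index [(0.76, [642.8, -283.9, 50.9]), (0.65, [275.8, -385.5, 51.5])]
```

View pics/w6.png

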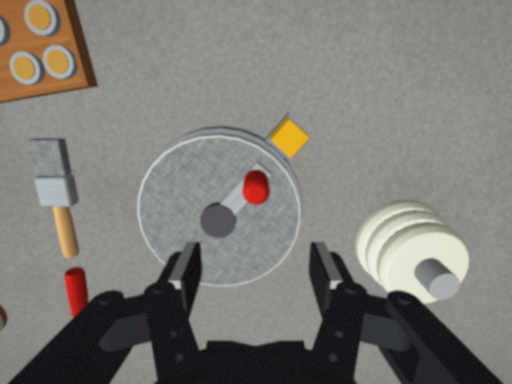

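Call:
step_arm([
  {"dx":-0.04,"dy":0.03,"dz":0.92,"wx":0,"wy":0,"wz":0},
  {"dx":0,"dy":0,"dz":0.92,"wx":0,"wy":0,"wz":0},
  {"dx":0,"dy":0,"dz":0.92,"wx":0,"wy":0,"wz":0},
  {"dx":0,"dy":0,"dz":0.92,"wx":0,"wy":0,"wz":0},
  {"dx":0,"dy":0,"dz":0.92,"wx":0,"wy":0,"wz":0},
])

```text
time_s: 33.45
eef_pos: [601.0, -251.5, 113.7]
ee_rot: [0.0, 1.0, -0.0, 0.0]
force: [0.3, -0.4, 0.3]
grip_width: 0.703
grip_force: 0.0
```

Call:
step_arm([
  {"dx":0,"dy":0,"dz":0.92,"wx":0,"wy":0,"wz":0},
  {"dx":0,"dy":0,"dz":0,"wx":0,"wy":0,"wz":0},
  {"dx":0,"dy":0,"dz":0,"wx":0,"wy":0,"wz":0},
])

```text
time_s: 33.75
eef_pos: [601.3, -251.7, 92.2]
ee_rot: [0.0, 1.0, -0.0, 0.0]
force: [-0.0, 0.7, 0.1]
grip_width: 0.697
grip_force: 0.0
```

Call:
step_arm([
  {"dx":0,"dy":0,"dz":0,"wx":0,"wy":0,"wz":0},
  {"dx":0,"dy":0,"dz":0,"wx":0,"wy":0,"wz":0},
  {"dx":0,"dy":0,"dz":0,"wx":0,"wy":0,"wz":0},
  {"dx":0,"dy":0,"dz":0,"wx":0,"wy":0,"wz":0},
  {"dx":0,"dy":0,"dz":0,"wx":0,"wy":0,"wz":0},
], fingers=0, squeeze=20)

```text
time_s: 34.25
eef_pos: [601.3, -251.5, 92.9]
ee_rot: [0.0, 1.0, -0.0, 0.001]
force: [-2.1, 1.3, 5.8]
grip_width: 0.298
grip_force: 19.7
```

```bash
python3 - <<'E'
from h import *
s=ctrl.sense(); print(s["eef_pos"],s["force"],s["grip_width"]*85.4)
c=cap("wrist"); cv2.imwrite("pics/w7.png",c["frame"])
# clockwise path increments, 24 rows
a0=np.arctan2(-42,48.5); r=64.6
P=[np.array([552+r*np.cos(a0-k*2*np.pi/24),-209.5+r*np.sin(a0-k*2*np.pi/24)]) for k in range(25)]
for k in range(24): d=P[k+1]-P[k]; print(k+1,P[k+1].round(1),"dx",round(d[0]/25,3),"dy",round(-d[1]/25,3))
E
```

```text
[ 601.28821831 -251.46351023   92.89246816] [-2.11741272  1.32113558  5.76707714] 25.47402747635439
1 [ 588.2 -263. ] dx -0.504 dy 0.448
2 [ 573.1 -270.5] dx -0.603 dy 0.302
3 [ 556.6 -273.9] dx -0.661 dy 0.136
4 [ 539.8 -272.9] dx -0.673 dy -0.04
5 [ 523.8 -267.6] dx -0.64 dy -0.213
6 [ 509.7 -258.3] dx -0.563 dy -0.371
7 [ 498.5 -245.7] dx -0.448 dy -0.504
8 [ 491.  -230.6] dx -0.302 dy -0.603
9 [ 487.6 -214.1] dx -0.136 dy -0.661
10 [ 488.6 -197.3] dx 0.04 dy -0.673
11 [ 493.9 -181.3] dx 0.213 dy -0.64
12 [ 503.2 -167.2] dx 0.371 dy -0.563
13 [ 515.8 -156. ] dx 0.504 dy -0.448
14 [ 530.9 -148.5] dx 0.603 dy -0.302
15 [ 547.4 -145.1] dx 0.661 dy -0.136
16 [ 564.2 -146.1] dx 0.673 dy 0.04
17 [ 580.2 -151.4] dx 0.64 dy 0.213
18 [ 594.3 -160.7] dx 0.563 dy 0.371
19 [ 605.5 -173.3] dx 0.448 dy 0.504
20 [ 613.  -188.4] dx 0.302 dy 0.603
21 [ 616.4 -204.9] dx 0.136 dy 0.661
22 [ 615.4 -221.7] dx -0.04 dy 0.673
23 [ 610.1 -237.7] dx -0.213 dy 0.64
24 [ 600.8 -251.8] dx -0.371 dy 0.563
```

View pics/w7.png

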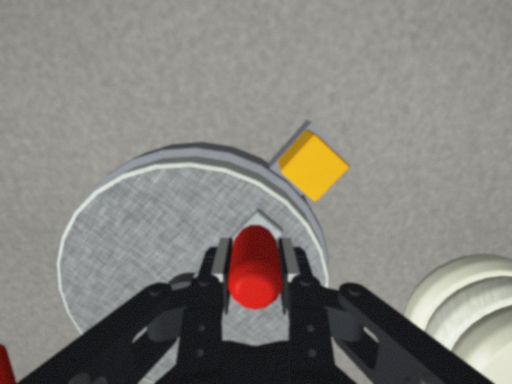

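The knob is held between the pads at px (255,270), with the yellow block at (315,165). I'll lead it round clockwise.

Call:
step_arm([
  {"dx":-0.504,"dy":0.448,"dz":0,"wx":0,"wy":0,"wz":0},
  {"dx":-0.603,"dy":0.302,"dz":0,"wx":0,"wy":0,"wz":0},
  {"dx":-0.661,"dy":0.136,"dz":0,"wx":0,"wy":0,"wz":0},
])

```text
time_s: 34.6
eef_pos: [556.9, -273.4, 92.8]
ee_rot: [-0.0, 1.0, -0.0, 0.001]
force: [1.2, 12.1, 10.3]
grip_width: 0.299
grip_force: 21.1
```

Call:
step_arm([
  {"dx":-0.673,"dy":-0.04,"dz":0,"wx":0,"wy":0,"wz":0},
  {"dx":-0.64,"dy":-0.213,"dz":0,"wx":0,"wy":0,"wz":0},
  {"dx":-0.563,"dy":-0.371,"dz":0,"wx":0,"wy":0,"wz":0},
  {"dx":0,"dy":0,"dz":0,"wx":0,"wy":0,"wz":0},
])

```text
time_s: 35.0
eef_pos: [509.5, -257.0, 92.9]
ee_rot: [-0.0, 1.0, -0.0, 0.001]
force: [2.4, 4.3, 3.3]
grip_width: 0.3
grip_force: 20.5
```

Forces are low, so I'll carry on.

Call:
step_arm([
  {"dx":-0.448,"dy":-0.504,"dz":0,"wx":0,"wy":0,"wz":0},
  {"dx":-0.302,"dy":-0.603,"dz":0,"wx":0,"wy":0,"wz":0},
  {"dx":-0.136,"dy":-0.661,"dz":0,"wx":0,"wy":0,"wz":0},
  {"dx":0.04,"dy":-0.673,"dz":0,"wx":0,"wy":0,"wz":0},
  {"dx":0.213,"dy":-0.64,"dz":0,"wx":0,"wy":0,"wz":0},
])

```text
time_s: 35.5
eef_pos: [493.6, -181.0, 92.8]
ee_rot: [0.001, 1.0, -0.0, -0.0]
force: [-0.9, -1.6, 7.0]
grip_width: 0.297
grip_force: 21.8
```

Call:
step_arm([
  {"dx":0.371,"dy":-0.563,"dz":0,"wx":0,"wy":0,"wz":0},
  {"dx":0.504,"dy":-0.448,"dz":0,"wx":0,"wy":0,"wz":0},
  {"dx":0.603,"dy":-0.302,"dz":0,"wx":0,"wy":0,"wz":0},
  {"dx":0.661,"dy":-0.136,"dz":0,"wx":0,"wy":0,"wz":0},
  {"dx":0.673,"dy":0.04,"dz":0,"wx":0,"wy":0,"wz":0},
])

```text
time_s: 36.0
eef_pos: [565.2, -144.5, 92.9]
ee_rot: [-0.001, 1.0, 0.0, 0.0]
force: [-2.1, -0.8, 6.9]
grip_width: 0.298
grip_force: 21.7
```

Call:
step_arm([
  {"dx":0.64,"dy":0.213,"dz":0,"wx":0,"wy":0,"wz":0},
  {"dx":0.563,"dy":0.371,"dz":0,"wx":0,"wy":0,"wz":0},
  {"dx":0.448,"dy":0.504,"dz":0,"wx":0,"wy":0,"wz":0},
  {"dx":0,"dy":0,"dz":0,"wx":0,"wy":0,"wz":0},
])

```text
time_s: 36.4
eef_pos: [607.9, -174.4, 92.9]
ee_rot: [0.001, 1.0, -0.001, 0.003]
force: [5.7, 2.8, 4.1]
grip_width: 0.297
grip_force: 21.6
```

Call:
step_arm([
  {"dx":0.302,"dy":0.603,"dz":0,"wx":0,"wy":0,"wz":0},
  {"dx":0.136,"dy":0.661,"dz":0,"wx":0,"wy":0,"wz":0},
  {"dx":-0.04,"dy":0.673,"dz":0,"wx":0,"wy":0,"wz":0},
  {"dx":-0.213,"dy":0.64,"dz":0,"wx":0,"wy":0,"wz":0},
  {"dx":-0.371,"dy":0.563,"dz":0,"wx":0,"wy":0,"wz":0},
])

```text
time_s: 36.9
eef_pos: [601.1, -252.0, 92.8]
ee_rot: [-0.0, 1.0, -0.0, 0.0]
force: [-6.3, 8.4, 12.1]
grip_width: 0.299
grip_force: 22.3
```

Call:
step_arm([
  {"dx":0,"dy":0,"dz":0,"wx":0,"wy":0,"wz":0},
  {"dx":0,"dy":0,"dz":0,"wx":0,"wy":0,"wz":0},
  {"dx":0,"dy":0,"dz":0,"wx":0,"wy":0,"wz":0},
])

```text
time_s: 37.2
eef_pos: [600.9, -252.0, 92.9]
ee_rot: [0.0, 1.0, -0.0, 0.0]
force: [-3.6, 1.3, 6.8]
grip_width: 0.294
grip_force: 21.8
```

Call:
step_arm([
  {"dx":0,"dy":0,"dz":0,"wx":0,"wy":0,"wz":0},
  {"dx":0,"dy":0,"dz":0,"wx":0,"wy":0,"wz":0},
  {"dx":0,"dy":0,"dz":0,"wx":0,"wy":0,"wz":0},
  {"dx":0,"dy":0,"dz":-0.5,"wx":0,"wy":0,"wz":0},
  {"dx":0,"dy":0,"dz":-0.8,"wx":0,"wy":0,"wz":0},
], fingers=60)

```text
time_s: 37.7
eef_pos: [600.6, -251.2, 124.0]
ee_rot: [-0.001, 1.0, -0.0, -0.001]
force: [0.5, -0.4, 1.1]
grip_width: 0.704
grip_force: 0.0
```

Call:
step_arm([
  {"dx":0,"dy":0,"dz":-0.9,"wx":0,"wy":0,"wz":0},
  {"dx":0,"dy":0,"dz":-0.9,"wx":0,"wy":0,"wz":0},
  {"dx":0,"dy":0,"dz":-0.9,"wx":0,"wy":0,"wz":0},
  {"dx":0,"dy":0,"dz":-0.9,"wx":0,"wy":0,"wz":0},
  {"dx":0,"dy":0,"dz":0,"wx":0,"wy":0,"wz":0},
])

```text
time_s: 38.2
eef_pos: [602.0, -252.0, 218.3]
ee_rot: [0.002, 1.0, -0.0, 0.003]
force: [1.0, -0.3, 0.5]
grip_width: 0.701
grip_force: 0.0
```

```bash
python3 - <<'E'
from h import *
c=cap("wrist")
for l in ("crank_top","hub","index"): print(l,lm("wrist",c,l))
f1=cap("scene"); cv2.imwrite("pics/end.png",f1["frame"])
for l in ("lamp_nose","lamp_aim","tall_can","jar","brush","parts_tray"): print(l,lm("scene",f1,l,1))
fit(["scene","side"],-1.37,.28,free=False)
E
```

```text
crank_top [(0.85, [600.6, -250.9, 113.0])]
hub [(0.77, [551.1, -211.3, 58.5]), (0.24, [386.0, 10.0, -2.8])]
index [(0.72, [646.0, -283.3, 50.6])]
lamp_nose [(0.89, [563.3, 90.0, 152.9])]
lamp_aim [(0.8, [544.0, 176.7, 180.3])]
tall_can [(0.75, [714.9, 160.6, 5.4])]
jar []
brush [(0.89, [559.4, 2.2, 1.7])]
parts_tray [(0.98, [746.5, 6.9, 2.9])]
scene p 0.98 area 1690 model 1806 nose [(0.89, [564.9, 86.0, 150.6]), (0.57, [347.9, 367.8, 176.6])] aim [(0.95, [548.0, 180.3, 182.5]), (0.82, [257.1, 383.7, 181.6])]
side p 0.73 area 2446 model 2642 nose [(0.88, [348.3, 371.0, 179.9]), (0.66, [567.8, 92.4, 154.5])] aim [(0.89, [265.8, 380.1, 184.0]), (0.68, [547.4, 175.5, 180.2])]
yaw,tilt,(dx,dy/100) [-1.351  0.289] cost 0.145
index in lamp_aim [491.   -5.7  10.6] goal yaw,tilt -1.363 0.268
```

View pics/end.png

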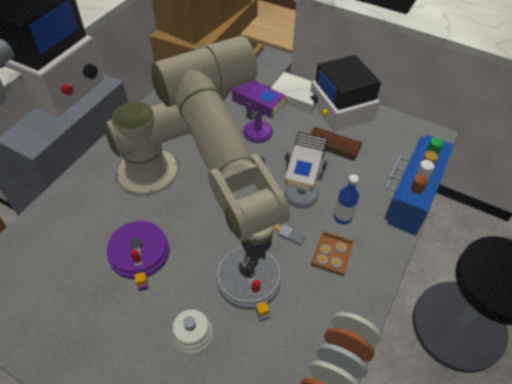

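The knob (256,285) is back beside the block (262,311). The lamp head (306,160) still points at the block, and nothing else has moved. Handing in.

```bash
python3 -c "from rig import finish_job; print(finish_job())"
```

```text
the job is handed in; nothing more can be done
None
```

I handed the job in, but the result was not reported back. By my last measurements the lamp's beam passes about 6 mm across and 11 mm up or down from the block's top centre (limit 25 mm). The disc is one full clockwise turn on, with its knob back within 1 mm of where it started. The gripper is clear, and no bystander looked shifted in the final picture.

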